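# Let the spraying spindle back one notch

### The arm

A 7-joint arm with a two-finger parallel gripper is mounted at the origin on a cart in front of the work surface, level with it; the furniture and walls round the work are solid. World frame = base frame: x ahead of the robot, y to its left, z up, the work surface at z = 0. Lengths are in m, angles in rad, forces in N, time in s.
With the tool pointing down it reaches from about 0.4 to 0.85 m from the base axis. Payload 4.4 kg.
Tool frame: the origin (TCP) lies on the centre line of the jaws, within the pads' length; the fingertips stand tip_reach ahead of it and the grasp point (between the pads) lies 8 mm behind it (tip_reach is the distance from the TCP to the fingertips, in m); z points along the fingers, y is the line along which they close (so a half turn about z gives the same grasp; the last joint's range is limited). The gripper opens to 94 mm and grips with 3 to 60 N. Pads are 16 mm wide; open, the fingers measure 119 mm over their backs; the gripper's body (75 mm by 177 mm) begins 78 mm behind the grasp point.
Start: joints at [-1.28, 0.628, 0.038, 1.517, -0.027, 0.996, -0.02], TCP at [0.227, 0.609, 0.216] pointing down, gripper open.
Joint ranges: [-3.06, 3.06], [-0.37, 2.12], [-1.25, 1.32], [0.18, 2.47], [-1.1, 4.24], [0.23, 1.98], [-2.94, 2.94]. Speed limits (rad/s): [2.57, 2.57, 3.14, 3.14, 3.14, 3.14, 3.14].

### API

Orientations are given as a 3x3 rotation matrix whose columns are the frame's x, y, z axes.
In Python, from station import * gives the robot as it stands.
- The arm moves only by the tool carry_out, never from a script. Its argument "rows" is a list of rows, each an object of numbers: "x", "y", "z": the shift along the world's x, y, z in units of 0.12 m (1.0 is 0.12 m); "wx", "wy", "wz": the turn, a rotation vector about the world's x, y, z in units of 180 degrees (1.0 is 180 degrees). A call has 1 to 20 rows; each row is the pose to reach, as a shift and turn from the pose commanded when the call began, turning the shorter way round; what a row does not reach only later rows make up. A row lasts 1/12 s, in which the tool goes at most 41.7 mm and 7.16 degrees, less where a joint would pass 70% of its speed; a pose out of reach is approached as far as the arm can. A call with a number of a shift or a turn outside -1 to 1 is refused whole. A call with a gripper value outside its range is refused whole. "claw" is the opening, from 0 (shut) to 1 (fully open), set as the call begins (left out, the last holds). The fingers move at their own pace and stop on an object; "newtons" is the grip in N (left out, the last holds). Time passes only in rows, so rows that repeat a pose let the fingers close. It gives the time, the measured TCP pose, the force, the opening and the grip force at its end, in the units of the state.
- sense(): the state, without advancing time (a new reading comes with each control period).
- camera(name): name is "side" or "top"; returns (picture, depth): 384x512x3 uint8, blue, green, red; 384x512 float32, m along the optical axis (not along the pixel's ray), 0 where there is no reading.
- camera_info(name): a dict with "K" (3x3 intrinsics, pixels), "world_from_camera" (4x4, takes a point from camera to world coordinates). Camera axes: x right, y down, z forward; pixel columns grow to the right and rows downward; lengths in m; the calibration is good to about 2 mm. A picture is of the moment at which its call begins. camera_info takes no time and is no camera call.
- job_done(): hands the job in; it is judged then, once.
The state is a dict: "clock": time; "joints": joint angles; "qvel": joint speeds; "joint_efforts": joint torques, N m; "eef_pos": TCP position; "tool_rot": TCP orientation; "contact_force": force on the tool from outside, world axes, zero at the start; "ft_torque": the same for the moment, N m; "grip_width": finger opening in m; "grasp_force": force on a finger pad.
Only numpy, scipy, OpenCV 4.12 (cv2) and the standard library are available. Lean on these libraries where they do the work, as an engineer would, in place of code of your own. Each camera call takes 0.05 s, during which the arm holds its last target. There are 200 camera calls.

### The job

The freshly sprayed mirror cover on the ratchet spindle has to go back by one notch. Without gripping a pin, lift the pawl out of the teeth by pushing its red pin to the right with a fingertip, push the toothed wheel backward (its top to the right, clockwise as seen from the robot) by exactly one notch, and push the red pin back to the left until the pawl is fully down in the next gap. Do not touch the wet cover, do not force the mechanism, and leave the loose things around the stand where they are.

Things in the scene. Friction and masses are not known exactly. Their poses are not given: they have to be found in the camera images.
- stand: green steel stand fixed to the trolley, base 150 x 270 x 12 mm. Origin: on the trolley top straight under the middle of the toothed wheel. x runs along the spindle away from the robot, y left, z up; left, right and clockwise are meant looking along x. Place and yaw (-0.1 to 0.4 rad) vary. The wheel: steel disc 12 mm thick at x = 0, axis 135 mm up, 172 mm across its 12 saw teeth
- wheel (a joint): angle of the wheel, rad; grows as it goes backward (clockwise seen from the robot, top to the right). Starts at -0.04 to 0; while the pawl is down it stops hard at 0. One notch back is +0.5236; with the pawl down in the next gap it has play from about 0.45 to 0.5236. Stiff (about 4 N at a pin), stays where it is left, no spring
- wheel_pin (a point): middle of that one of the wheel's 4 black pins (90 degrees apart) which is nearest the top: 15 degrees left of the top at joint 0, 15 degrees right of it a notch later, 60 mm from the axis. Pins stand out of the wheel's face toward the robot, 12 mm thick, free from stand x = -12 to -56 mm, this point at -34 mm. A closed gripper pointing down fits beside it in front of the wheel
- pawl (a joint): angle of the pawl, rad; 0 = fully down in the teeth (start, hard stop), grows as it is lifted, end stop 0.85; clear of the teeth from about 0.15. Its pivot is parallel to the wheel's axis, 115 mm to the right of it and 156 mm above the trolley top. Stiff pivot, stays where it is left (about 1.5 N at the pin), no spring
- pawl_pin (a point): middle of the red pin on the pawl's upright lever, 70 mm straight above the pivot when the pawl is down (226 mm above the trolley top). It points toward the robot, 12 mm thick, free from stand x = -10 to -54 mm, this point at -32 mm. Pushed right (-y of the stand) it lifts the pawl, pushed left it lowers it
- cover: white mirror cover, 140 x 230 x 82 mm, wet paint, carried crosswise on the spindle behind the wheel, from stand x = 60 to 200 mm and up to 125 mm left and right of the spindle; it turns with the wheel and stays below 230 mm above the trolley top over the notch. Origin: middle of its open underside. Do not touch
- bottle_mid (a point): loose small dark bottle, 45 mm across, 96 mm high, standing left of the stand; centre. Leave alone
- tape_mid (a point): loose blue tape roll, 92 mm across, 18 mm thick, lying right and in front of the stand; centre. Leave alone
- cap_mid (a point): loose black aerosol cap, 58 mm across, 38 mm high, in front of the stand; centre. Leave alone
- cup_mid (a point): loose clear mixing cup, 71 mm across, 86 mm high, left of the stand; centre. Leave alone
- block_mid (a point): loose dark sanding block, 64 x 118 x 31 mm, right of the stand; centre. Leave alone

How it is judged:
On the way, in this order (a step that is already met when the one before it is completed fails the run):
1. the pawl is lifted clear of the teeth, the wheel not yet turned (value of joint pawl above 0.16 rad and value of joint wheel below 0.12 rad), for 0.1 s.
2. the wheel is pushed back one notch while the pawl is up (value of joint pawl above 0.12 rad and value of joint wheel between 0.36 and 0.64 rad), for 0.1 s.
At the end, for the whole second after the job is handed in: the wheel stands one notch (0.5236 rad) back, between 0.40 and 0.57 rad, at rest; the pawl is fully down in the gap (within 0.05 rad); the five loose things are within 20 mm of where they were (value of joint pawl below 0.05 rad and value of joint wheel between 0.4 and 0.57 rad and velocity of joint wheel between -0.05 and 0.05 rad/s and distance of each of bottle_mid, tape_mid, cap_mid, cup_mid, block_mid from where it was at the start of the episode below 0.02 m); the robot touches nothing.
It fails at once if the wheel is pushed well beyond one notch back, or forward by half a notch (value of joint wheel above 0.8 rad or value of joint wheel below -0.26 rad).
It fails at once if the wet mirror cover is touched (contact force between any of the fingers, the arm and cover above 0.5 N).
It fails at once if a loose thing is moved or lifted (distance of any of bottle_mid, tape_mid, cap_mid, cup_mid, block_mid from where it was at the start of the episode above 0.03 m).
It fails at once if the wheel or the pawl is forced (contact force between the fingers and wheel above 40 N or contact force between the fingers and pawl above 40 N).
It fails at once if a pin is gripped between the fingers ((x of the grasp point in the frame of wheel_pin between -0.03 and 0.03 m and y of the grasp point in the frame of wheel_pin between -0.008 and 0.008 m and z of the grasp point in the frame of wheel_pin between -0.008 and 0.008 m and contact force between the fingers and wheel above 2 N) or (x of the grasp point in the frame of pawl_pin between -0.03 and 0.03 m and y of the grasp point in the frame of pawl_pin between -0.008 and 0.008 m and z of the grasp point in the frame of pawl_pin between -0.008 and 0.008 m and contact force between the fingers and pawl above 2 N)).
It also fails if it takes over 64 s, if anything falls off the work surface, if the arm or the gripper's body presses on something with over 40 N, if the wrist force passes 120 N, or if a joint passes its speed limit or range.

## Working session

There is one attempt and no reset: what is moved stays moved. The work goes in short steps, Python scripts to look and compute and a tool call to move; the robot and the scene stay as the last step left them, time stands still between calls to the robot, and variables do not carry over. Pictures are saved under pics/ and viewed, at most 10 in all, crops included, and the job is handed in when it is done.

Besides the shell and the picture viewer there is one more tool, called after ">>>" by a JSON object that holds its "api" and its "payload". carry_out: Moves the arm, as the interface text tells. Its arguments: {"type":"object","properties":{"rows":{"type":"array","items":{"type":"object","properties":{"x":{"type":"number"},"y":{"type":"number"},"z":{"type":"number"},"wx":{"type":"number"},"wy":{"type":"number"},"wz":{"type":"number"}}}},"claw":{"type":"number"},"newtons":{"type":"number"}},"required":["rows"]}

```bash
mkdir -p pics
python3 - <<'E'
from station import *
import cv2,numpy as np
s=sense();print({k:np.round(v,3).tolist() for k,v in s.items()})
for n in("side","top"):
    p,d=camera(n);cv2.imwrite(f"pics/{n}0.png",p);np.savez(f"{n}0.npz",p=p,d=d)
    i=camera_info(n);print(n,np.round(i["K"],1).tolist(),np.round(i["world_from_camera"],3).tolist())
try: print(tip_reach)
except Exception as e: print(e)
E
```

```text
{'clock': 0.0, 'joints': [-1.28, 0.629, 0.038, 1.518, -0.027, 0.996, -0.02], 'qvel': [-0.002, 0.001, 0.001, 0.002, 0.0, 0.003, -0.001], 'joint_efforts': [-0.0, -54.973, 1.144, -18.664, -0.052, 0.024, 0.0], 'eef_pos': [0.227, 0.608, 0.216], 'tool_rot': [[-0.937, 0.349, -0.001], [0.349, 0.937, -0.002], [-0.0, -0.002, -1.0]], 'contact_force': [-0.358, -0.371, -0.955], 'ft_torque': [-0.029, 0.009, 0.001], 'grasp_force': 0.0, 'grip_width': 0.094}
side [[378.4, 0.0, 255.1], [0.0, 378.4, 186.3], [0.0, 0.0, 1.0]] [[0.842, -0.317, 0.437, 0.089], [-0.54, -0.514, 0.667, -0.538], [0.013, -0.797, -0.604, 0.71], [0.0, 0.0, 0.0, 1.0]]
top [[448.6, 0.0, 248.7], [0.0, 448.6, 187.6], [0.0, 0.0, 1.0]] [[0.122, -0.973, 0.197, 0.332], [-0.992, -0.121, 0.021, 0.105], [0.003, -0.198, -0.98, 1.157], [0.0, 0.0, 0.0, 1.0]]
0.011
```

```bash
python3 -c "
import cv2,numpy as np
a=cv2.imread('pics/side0.png');b=cv2.imread('pics/top0.png')
cv2.imwrite('pics/both.png',cv2.resize(np.vstack([a,b]),(800,1200))[:600]);cv2.imwrite('pics/b2.png',cv2.resize(b,(800,600)))"; ls; cat *.md 2>/dev/null | head -20
```

```text
pics
side0.npz
top0.npz
```

View pics/both.png

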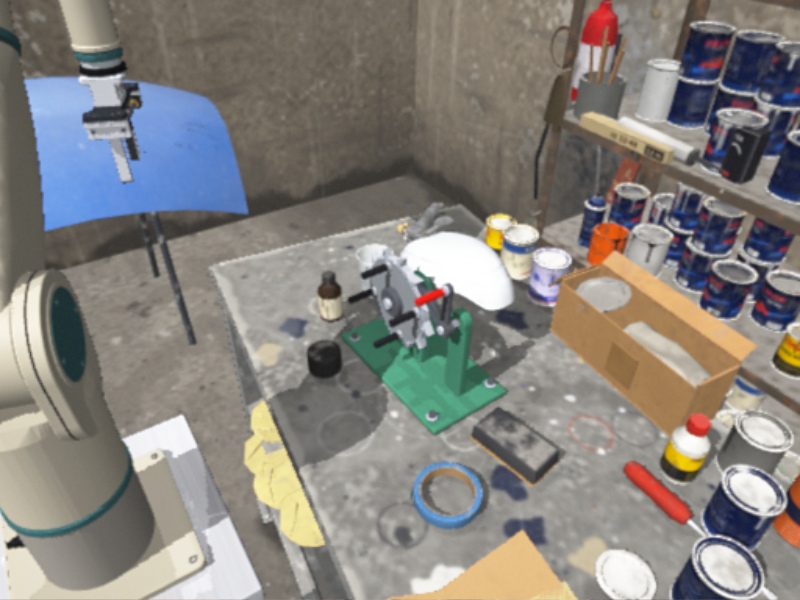

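View pics/b2.png

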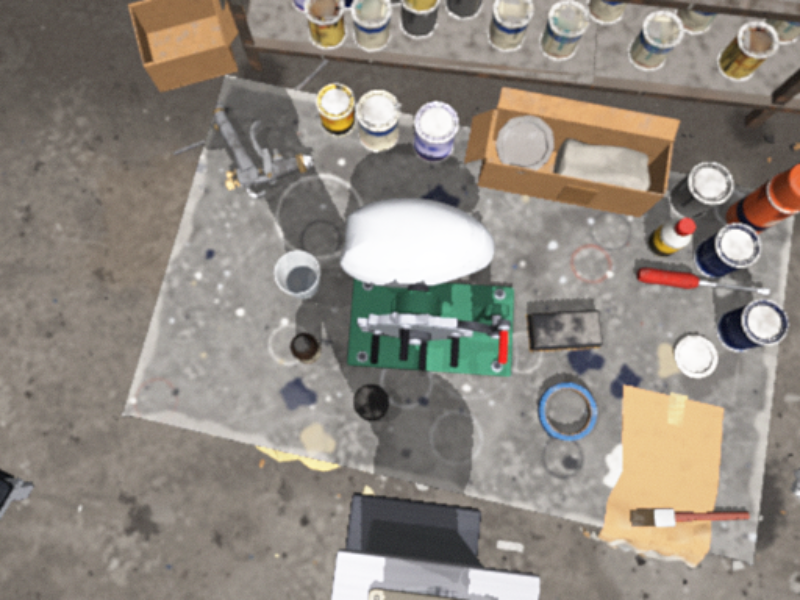

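The side view shows the stand with the red pin at (430,297). In the top view the red pin is at (503,345) and the black wheel pins are at x≈376, 405, 423 and 455 near y≈348. The green base spans (350-513, 283-375).

```bash
cat > h.py <<'E'
import numpy as np,cv2
from station import *
def load(n):
    z=np.load(n+"0.npz");return z['p'],z['d']
def pts(n,d,m):
    i=camera_info(n);v,u=np.nonzero(m&(d>0));z=d[v,u];K=np.array(i["K"]);T=np.array(i["world_from_camera"])
    c=np.c_[(u-K[0,2])*z/K[0,0],(v-K[1,2])*z/K[1,1],z];return c@T[:3,:3].T+T[:3,3],np.c_[u,v]
def masks(p):
    h=cv2.cvtColor(p,cv2.COLOR_BGR2HSV);H,S,V=[h[...,k].astype(int) for k in range(3)]
    return dict(red=((H<8)|(H>172))&(S>150)&(V>90),green=(H>55)&(H<90)&(S>90)&(V>30),black=(V<60))
E
python3 - <<'E'
from h import *
for n in("top","side"):
    p,d=load(n);m=masks(p)
    P,uv=pts(n,d,m['red']);k=(P[:,2]>.19)&(P[:,2]<.27)&(P[:,0]<.75)&(abs(P[:,1])<.3);R=P[k]
    c=R.mean(0);w=np.linalg.svd(R-c)[2][0];t=(R-c)@w
    print(n,"red",len(R),c.round(4),w.round(3),t.min().round(4),t.max().round(4),"z95",np.percentile(R[:,2],95).round(4))
    P,uv=pts(n,d,m['green']);k=(abs(P[:,2]-.012)<.006)&(abs(P[:,1])<.4)
    r=cv2.minAreaRect(P[k][:,:2].astype(np.float32));print("green",k.sum(),r,P[k][:,2].mean())
    P,uv=pts(n,d,m['black']);k=(P[:,2]>.1)&(P[:,2]<.22)&(P[:,0]>.35)&(P[:,0]<.65)&(abs(P[:,1])<.3)
    M=np.zeros(d.shape,np.uint8);M[uv[k,1],uv[k,0]]=1
    N,L,st,ce=cv2.connectedComponentsWithStats(M)
    for j in range(1,N):
        if st[j,4]>15:
            Q=pts(n,d,L==j)[0];print("blk",st[j,4],ce[j].round(),Q.min(0).round(3),Q.max(0).round(3),np.median(Q,0).round(3))
E
```

```text
top red 105 [ 0.4644 -0.034   0.2314] [-0.999 -0.035 -0.032] -0.021 0.0208 z95 0.2342
green 2909 ((0.5165071487426758, 0.053999193012714386), (0.14793038368225098, 0.26783838868141174), 3.358257293701172) 0.012623605730256024
blk 19 [310. 202.] [ 0.519 -0.027  0.114] [ 0.527 -0.012  0.15 ] [ 0.52  -0.015  0.136]
blk 17 [315. 210.] [ 0.493 -0.031  0.171] [ 0.501 -0.021  0.206] [ 0.495 -0.025  0.177]
blk 101 [258. 220.] [0.435 0.091 0.15 ] [0.482 0.104 0.203] [0.456 0.097 0.198]
blk 85 [240. 223.] [0.433 0.133 0.118] [0.474 0.144 0.129] [0.453 0.138 0.125]
blk 72 [290. 225.] [0.439 0.018 0.152] [0.48  0.029 0.16 ] [0.459 0.024 0.157]
side red 89 [ 0.4644 -0.039   0.2292] [-0.987 -0.143  0.069] -0.0431 0.0195 z95 0.2319
green 2847 ((0.517480731010437, 0.05018796771764755), (0.148820161819458, 0.26983070373535156), 3.354865074157715) 0.011784955635200852
blk 55 [239. 173.] [0.437 0.086 0.192] [0.477 0.095 0.201] [0.457 0.09  0.197]
blk 58 [230. 189.] [0.434 0.128 0.119] [0.474 0.139 0.126] [0.453 0.132 0.123]
blk 24 [284. 196.] [ 0.494 -0.037  0.173] [ 0.497 -0.029  0.213] [ 0.495 -0.033  0.196]
blk 64 [257. 203.] [0.44  0.014 0.121] [0.487 0.06  0.158] [0.459 0.017 0.155]
```

>>> {"api": "carry_out", "payload": {"rows": [{"x": 0.45, "y": -1, "z": 0.8, "wz": 0.132}, {"x": 0.45, "y": -1, "z": 0.8, "wz": 0.132}, {"x": 0.45, "y": -1, "z": 0.8, "wz": 0.132}, {"x": 0.45, "y": -1, "z": 0.8, "wz": 0.132}, {"x": 0.45, "y": -1, "z": 0.8, "wz": 0.132}], "claw": 0, "newtons": 10}}

```text
invalid input at $.rows[0]: expected keys x, y, z, wx, wy, wz
```

>>> {"api": "carry_out", "payload": {"rows": [{"x": 0.45, "y": -1}, {"x": 0.45, "y": -1}, {"x": 0.45, "y": -1}, {"x": 0.45, "y": -1}]}}

```text
invalid input at $.rows[0]: expected keys x, y, z, wx, wy, wz
```

>>> {"api": "carry_out", "payload": {"rows": [{"x": 0.45, "y": -1}, {"x": 0.45, "y": -1}, {"x": 0.45, "y": -1}, {"x": 0.45, "y": -1}]}}

```text
invalid input at $.rows[0]: expected keys x, y, z, wx, wy, wz
```

>>> {"api": "carry_out", "payload": {"rows": [{"x": 0.5, "y": -0.9}, {"x": 0.5, "y": -0.9}, {"x": 0.5, "y": -0.9}, {"x": 0.5, "y": -0.9}, {"x": 0.5, "y": -0.9}, {"x": 0.5, "y": -0.9}]}}

```text
invalid input at $.rows[0]: expected keys x, y, z, wx, wy, wz
```

>>> {"api": "carry_out", "payload": {"rows": [{"x": 0.45, "y": -1, "z": 0.8, "wx": 0, "wy": 0, "wz": 0.132}, {"x": 0.45, "y": -1, "z": 0.8, "wx": 0, "wy": 0, "wz": 0.132}, {"x": 0.45, "y": -1, "z": 0.8, "wx": 0, "wy": 0, "wz": 0.132}, {"x": 0.45, "y": -1, "z": 0.8, "wx": 0, "wy": 0, "wz": 0.132}, {"x": 0.45, "y": -1, "z": 0.8, "wx": 0, "wy": 0, "wz": 0.132}], "claw": 0, "newtons": 10}}

```text
clock: 0.52
eef_pos: [0.2865, 0.4849, 0.3169]
tool_rot: [[-0.999, -0.051, 0.006], [-0.051, 0.999, 0.002], [-0.006, 0.002, -1.0]]
contact_force: [0.5, 0.4, -0.3]
grip_width: 0.064
grasp_force: 0.0
```

>>> {"api": "carry_out", "payload": {"rows": [{"x": 0.45, "y": -1, "z": 0, "wx": 0, "wy": 0, "wz": 0}, {"x": 0.45, "y": -1, "z": 0, "wx": 0, "wy": 0, "wz": 0}, {"x": 0.45, "y": -1, "z": 0, "wx": 0, "wy": 0, "wz": 0}, {"x": 0.45, "y": -1, "z": 0, "wx": 0, "wy": 0, "wz": 0}]}}

```text
clock: 0.85
eef_pos: [0.3383, 0.3618, 0.3121]
tool_rot: [[-0.999, -0.049, 0.001], [-0.049, 0.999, -0.005], [-0.001, -0.005, -1.0]]
contact_force: [0.5, -0.5, 0.3]
grip_width: 0.0375
grasp_force: 0.0
```

>>> {"api": "carry_out", "payload": {"rows": [{"x": 0.45, "y": -1, "z": 0, "wx": 0, "wy": 0, "wz": 0}, {"x": 0.45, "y": -1, "z": 0, "wx": 0, "wy": 0, "wz": 0}, {"x": 0.45, "y": -1, "z": 0, "wx": 0, "wy": 0, "wz": 0}, {"x": 0.45, "y": -1, "z": 0, "wx": 0, "wy": 0, "wz": 0}]}}

```text
clock: 1.18
eef_pos: [0.3917, 0.2421, 0.3122]
tool_rot: [[-0.999, -0.048, 0.001], [-0.048, 0.999, -0.004], [-0.001, -0.004, -1.0]]
contact_force: [0.3, -0.5, -0.0]
grip_width: 0.0107
grasp_force: 0.0
```

>>> {"api": "carry_out", "payload": {"rows": [{"x": 0.5, "y": -0.9, "z": 0, "wx": 0, "wy": 0, "wz": 0}, {"x": 0.5, "y": -0.9, "z": 0, "wx": 0, "wy": 0, "wz": 0}, {"x": 0.5, "y": -0.9, "z": 0, "wx": 0, "wy": 0, "wz": 0}, {"x": 0.5, "y": -0.9, "z": 0, "wx": 0, "wy": 0, "wz": 0}, {"x": 0.5, "y": -0.9, "z": 0, "wx": 0, "wy": 0, "wz": 0}]}}

```text
clock: 1.6
eef_pos: [0.4498, 0.1394, 0.3121]
tool_rot: [[-0.999, -0.052, -0.001], [-0.052, 0.999, -0.001], [0.001, -0.001, -1.0]]
contact_force: [-1.1, 0.7, 0.3]
grip_width: 0.0007
grasp_force: 0.0
```

>>> {"api": "carry_out", "payload": {"rows": [{"x": 0.04, "y": -0.1, "z": -0.3, "wx": 0, "wy": 0, "wz": 0.003}, {"x": 0.04, "y": -0.1, "z": -0.6, "wx": 0, "wy": 0, "wz": 0.003}, {"x": 0.04, "y": -0.1, "z": -0.85, "wx": 0, "wy": 0, "wz": 0.003}, {"x": 0.04, "y": -0.1, "z": -1, "wx": 0, "wy": 0, "wz": 0.003}, {"x": 0.04, "y": -0.1, "z": -1, "wx": 0, "wy": 0, "wz": 0.003}]}}

```text
clock: 2.02
eef_pos: [0.4503, 0.1304, 0.189]
tool_rot: [[-0.998, -0.07, -0.008], [-0.07, 0.998, -0.002], [0.008, -0.001, -1.0]]
contact_force: [-0.6, 0.8, -0.0]
grip_width: 0.0006
grasp_force: 0.0
```

>>> {"api": "carry_out", "payload": {"rows": [{"x": 0, "y": 0, "z": -0.09, "wx": 0, "wy": 0, "wz": 0}, {"x": 0, "y": -0.04, "z": -0.09, "wx": 0, "wy": 0, "wz": 0}, {"x": 0, "y": -0.08, "z": -0.09, "wx": 0, "wy": 0, "wz": 0}, {"x": 0, "y": -0.08, "z": -0.09, "wx": 0, "wy": 0, "wz": 0}]}}

```text
clock: 2.35
eef_pos: [0.4542, 0.119, 0.1827]
tool_rot: [[-0.998, -0.067, 0.001], [-0.067, 0.998, 0.0], [-0.001, -0.0, -1.0]]
contact_force: [-0.2, 0.2, 0.2]
grip_width: 0.0005
grasp_force: 0.0
```

Run:
```python
from h import *
a=camera("side")[0][110:290,150:360];b=camera("top")[0][150:270,200:360]
cv2.imwrite("pics/c1.png",np.hstack([cv2.resize(a,(420,360)),cv2.resize(b,(380,360))]));print(sense()["eef_pos"])
```

```text
[0.45438872 0.11959311 0.1827106 ]
```

View pics/c1.png

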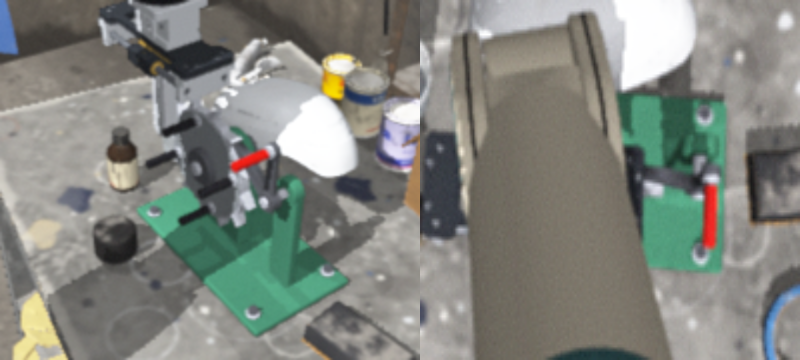

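The closed fingers stand just left of the top wheel pin (crop ~(180,127)). The red pin at (250,160) is free. Next I'll feel for the joint-0 stop with a gentle push.

>>> {"api": "carry_out", "payload": {"rows": [{"x": 0, "y": -0.03, "z": 0, "wx": 0, "wy": 0, "wz": 0}, {"x": 0, "y": -0.05, "z": 0, "wx": 0, "wy": 0, "wz": 0}, {"x": 0, "y": -0.06, "z": 0, "wx": 0, "wy": 0, "wz": 0}, {"x": 0, "y": -0.06, "z": 0, "wx": 0, "wy": 0, "wz": 0}]}}

```text
clock: 2.78
eef_pos: [0.4542, 0.1134, 0.1822]
tool_rot: [[-0.998, -0.067, 0.001], [-0.067, 0.998, 0.002], [-0.001, 0.002, -1.0]]
contact_force: [-0.9, 4.3, 3.3]
grip_width: 0.0002
grasp_force: 2.0
```

>>> {"api": "carry_out", "payload": {"rows": [{"x": 0, "y": -0.01, "z": 0, "wx": 0, "wy": 0, "wz": 0}, {"x": 0, "y": -0.01, "z": 0, "wx": 0, "wy": 0, "wz": 0}]}}

```text
clock: 2.95
eef_pos: [0.4543, 0.1129, 0.1822]
tool_rot: [[-0.998, -0.068, 0.001], [-0.068, 0.998, 0.002], [-0.001, 0.002, -1.0]]
contact_force: [-0.6, 7.2, 4.2]
grip_width: 0.0004
grasp_force: 2.9
```

>>> {"api": "carry_out", "payload": {"rows": [{"x": 0, "y": -0.01, "z": 0, "wx": 0, "wy": 0, "wz": 0}, {"x": 0, "y": -0.01, "z": 0, "wx": 0, "wy": 0, "wz": 0}]}}

```text
clock: 3.12
eef_pos: [0.4543, 0.1125, 0.1823]
tool_rot: [[-0.998, -0.069, 0.002], [-0.069, 0.998, 0.003], [-0.002, 0.003, -1.0]]
contact_force: [-0.8, 6.7, 4.9]
grip_width: 0.0004
grasp_force: 3.9
```

>>> {"api": "carry_out", "payload": {"rows": [{"x": 0, "y": -0.02, "z": 0, "wx": 0, "wy": 0, "wz": 0}, {"x": 0, "y": -0.02, "z": 0, "wx": 0, "wy": 0, "wz": 0}, {"x": 0, "y": -0.02, "z": 0, "wx": 0, "wy": 0, "wz": 0}]}}

```text
clock: 3.37
eef_pos: [0.4543, 0.1124, 0.1824]
tool_rot: [[-0.998, -0.07, 0.002], [-0.07, 0.998, 0.006], [-0.002, 0.006, -1.0]]
contact_force: [-1.4, 12.9, 3.9]
grip_width: 0.0006
grasp_force: 6.4
```

>>> {"api": "carry_out", "payload": {"rows": [{"x": 0, "y": 0.1, "z": 0, "wx": 0, "wy": 0, "wz": 0}, {"x": 0, "y": 0.1, "z": 0.3, "wx": 0, "wy": 0, "wz": 0}, {"x": 0, "y": 0.1, "z": 0.6, "wx": 0, "wy": 0, "wz": 0}, {"x": 0.03, "y": -0.2, "z": 0.7, "wx": 0, "wy": 0, "wz": 0}, {"x": 0.06, "y": -0.5, "z": 0.7, "wx": 0, "wy": 0, "wz": 0}, {"x": 0.09, "y": -0.8, "z": 0.7, "wx": 0, "wy": 0, "wz": 0}, {"x": 0.09, "y": -0.88, "z": 0.7, "wx": 0, "wy": 0, "wz": 0}, {"x": 0.09, "y": -0.88, "z": 0.7, "wx": 0, "wy": 0, "wz": 0}]}}

```text
clock: 4.03
eef_pos: [0.4642, -0.002, 0.2655]
tool_rot: [[-0.998, -0.061, -0.001], [-0.061, 0.998, -0.002], [0.001, -0.002, -1.0]]
contact_force: [0.3, -0.2, 0.9]
grip_width: 0.0006
grasp_force: 0.0
```

>>> {"api": "carry_out", "payload": {"rows": [{"x": 0, "y": 0.02, "z": -0.25, "wx": 0, "wy": 0, "wz": 0}, {"x": 0, "y": 0.02, "z": -0.45, "wx": 0, "wy": 0, "wz": 0}, {"x": 0, "y": -0.04, "z": -0.45, "wx": 0, "wy": 0, "wz": 0}, {"x": 0, "y": -0.1, "z": -0.45, "wx": 0, "wy": 0, "wz": 0}, {"x": 0, "y": -0.14, "z": -0.45, "wx": 0, "wy": 0, "wz": 0}, {"x": 0, "y": -0.16, "z": -0.45, "wx": 0, "wy": 0, "wz": 0}, {"x": 0, "y": -0.16, "z": -0.45, "wx": 0, "wy": 0, "wz": 0}]}}

```text
clock: 4.62
eef_pos: [0.4654, -0.0176, 0.2127]
tool_rot: [[-0.998, -0.066, 0.002], [-0.066, 0.998, 0.0], [-0.002, 0.0, -1.0]]
contact_force: [-1.3, 0.7, -0.2]
grip_width: 0.0005
grasp_force: 0.0
```

>>> {"api": "carry_out", "payload": {"rows": [{"x": 0, "y": -0.03, "z": 0, "wx": 0, "wy": 0, "wz": 0}, {"x": 0, "y": -0.06, "z": 0, "wx": 0, "wy": 0, "wz": 0}, {"x": 0, "y": -0.09, "z": 0, "wx": 0, "wy": 0, "wz": 0}, {"x": 0, "y": -0.12, "z": 0, "wx": 0, "wy": 0, "wz": 0}, {"x": 0.01, "y": -0.15, "z": 0, "wx": 0, "wy": 0, "wz": 0}, {"x": 0.01, "y": -0.18, "z": 0, "wx": 0, "wy": 0, "wz": 0}, {"x": 0.01, "y": -0.21, "z": 0, "wx": 0, "wy": 0, "wz": 0}, {"x": 0.01, "y": -0.21, "z": 0, "wx": 0, "wy": 0, "wz": 0}]}}

```text
clock: 5.28
eef_pos: [0.4654, -0.0437, 0.2114]
tool_rot: [[-0.998, -0.066, -0.001], [-0.066, 0.998, -0.001], [0.001, -0.001, -1.0]]
contact_force: [0.1, 0.7, -0.6]
grip_width: 0.0006
grasp_force: 0.0
```

>>> {"api": "carry_out", "payload": {"rows": [{"x": 0, "y": 0.1, "z": 0, "wx": 0, "wy": 0, "wz": 0}, {"x": 0, "y": 0.15, "z": 0.2, "wx": 0, "wy": 0, "wz": 0}, {"x": 0, "y": 0.15, "z": 0.45, "wx": 0, "wy": 0, "wz": 0}, {"x": 0, "y": 0.15, "z": 0.45, "wx": 0, "wy": 0, "wz": 0}]}}

```text
clock: 5.62
eef_pos: [0.4687, -0.025, 0.2698]
tool_rot: [[-0.998, -0.068, 0.008], [-0.068, 0.998, -0.001], [-0.008, -0.001, -1.0]]
contact_force: [1.6, 0.1, 0.3]
grip_width: 0.0004
grasp_force: 0.0
```

Run:
```python
from h import *
p,d=camera("side");cv2.imwrite("pics/c2.png",cv2.resize(p[110:290,150:360],(630,540)))
P,uv=pts("side",d,masks(p)['red']);k=(P[:,2]>.19)&(P[:,2]<.27)&(P[:,0]<.75)&(abs(P[:,1])<.3)
print(k.sum(),P[k].mean(0).round(4));print(sense()["eef_pos"])
```

```text
101 [ 0.4666 -0.0657  0.2236]
[ 0.46764121 -0.02509248  0.2678887 ]
```

View pics/c2.png

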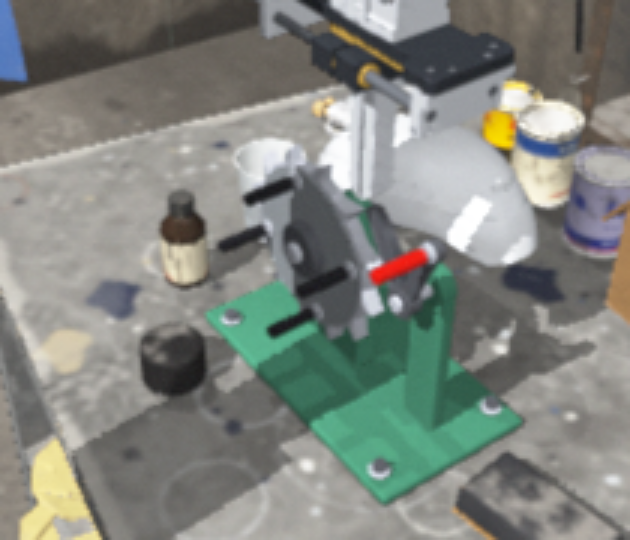

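The red pin has moved about 26 mm right (pin at (400,267) in the crop), so the pawl is at about 0.38 rad, clear of the teeth. Next is the wheel.

>>> {"api": "carry_out", "payload": {"rows": [{"x": 0, "y": 0.3, "z": 0.05, "wx": 0, "wy": 0, "wz": 0}, {"x": -0.05, "y": 0.6, "z": 0.05, "wx": 0, "wy": 0, "wz": 0}, {"x": -0.1, "y": 0.9, "z": 0.05, "wx": 0, "wy": 0, "wz": 0}, {"x": -0.1, "y": 1, "z": 0.05, "wx": 0, "wy": 0, "wz": 0}, {"x": -0.1, "y": 1, "z": 0.05, "wx": 0, "wy": 0, "wz": 0}]}}

```text
clock: 6.08
eef_pos: [0.4529, 0.0987, 0.2708]
tool_rot: [[-0.997, -0.073, -0.002], [-0.073, 0.997, 0.001], [0.001, 0.001, -1.0]]
contact_force: [0.2, -0.4, -1.0]
grip_width: 0.0005
grasp_force: 0.0
```

>>> {"api": "carry_out", "payload": {"rows": [{"x": 0, "y": 0.24, "z": 0, "wx": 0, "wy": 0, "wz": 0}, {"x": 0, "y": 0.24, "z": -0.25, "wx": 0, "wy": 0, "wz": 0}, {"x": 0, "y": 0.24, "z": -0.5, "wx": 0, "wy": 0, "wz": 0}, {"x": 0, "y": 0.24, "z": -0.73, "wx": 0, "wy": 0, "wz": 0}, {"x": 0, "y": 0.24, "z": -0.73, "wx": 0, "wy": 0, "wz": 0}]}}

```text
clock: 6.5
eef_pos: [0.4504, 0.1213, 0.1796]
tool_rot: [[-0.998, -0.066, -0.009], [-0.065, 0.998, -0.004], [0.01, -0.004, -1.0]]
contact_force: [-0.8, -0.6, -0.3]
grip_width: 0.0005
grasp_force: 0.0
```

>>> {"api": "carry_out", "payload": {"rows": [{"x": 0.01, "y": -0.05, "z": 0.02, "wx": 0, "wy": 0, "wz": 0}, {"x": 0.01, "y": -0.08, "z": 0.02, "wx": 0, "wy": 0, "wz": 0}, {"x": 0.01, "y": -0.11, "z": 0.02, "wx": 0, "wy": 0, "wz": 0}, {"x": 0.01, "y": -0.14, "z": 0.02, "wx": 0, "wy": 0, "wz": 0}, {"x": 0.02, "y": -0.17, "z": 0.02, "wx": 0, "wy": 0, "wz": 0}, {"x": 0.02, "y": -0.2, "z": 0.02, "wx": 0, "wy": 0, "wz": 0}, {"x": 0.02, "y": -0.23, "z": 0.02, "wx": 0, "wy": 0, "wz": 0}, {"x": 0.02, "y": -0.26, "z": 0.02, "wx": 0, "wy": 0, "wz": 0}, {"x": 0.02, "y": -0.27, "z": 0.02, "wx": 0, "wy": 0, "wz": 0}, {"x": 0.02, "y": -0.27, "z": 0.02, "wx": 0, "wy": 0, "wz": 0}]}}

```text
clock: 7.33
eef_pos: [0.4586, 0.0931, 0.1889]
tool_rot: [[-0.998, -0.067, 0.006], [-0.067, 0.998, 0.003], [-0.006, 0.003, -1.0]]
contact_force: [-0.2, 4.4, 4.2]
grip_width: 0.0004
grasp_force: 2.4
```

>>> {"api": "carry_out", "payload": {"rows": [{"x": -0.01, "y": -0.02, "z": -0.03, "wx": 0, "wy": 0, "wz": 0}, {"x": -0.01, "y": -0.04, "z": -0.03, "wx": 0, "wy": 0, "wz": 0}, {"x": -0.01, "y": -0.06, "z": -0.03, "wx": 0, "wy": 0, "wz": 0}, {"x": -0.01, "y": -0.07, "z": -0.03, "wx": 0, "wy": 0, "wz": 0}, {"x": -0.01, "y": -0.07, "z": -0.03, "wx": 0, "wy": 0, "wz": 0}]}}

```text
clock: 7.75
eef_pos: [0.4573, 0.0845, 0.1841]
tool_rot: [[-0.998, -0.067, 0.005], [-0.067, 0.998, 0.002], [-0.005, 0.002, -1.0]]
contact_force: [2.8, 5.7, -1.4]
grip_width: 0.0006
grasp_force: 2.2
```

>>> {"api": "carry_out", "payload": {"rows": [{"x": 0, "y": -0.008, "z": 0, "wx": 0, "wy": 0, "wz": 0}, {"x": 0, "y": -0.008, "z": 0, "wx": 0, "wy": 0, "wz": 0}, {"x": 0, "y": -0.008, "z": 0, "wx": 0, "wy": 0, "wz": 0}]}}

```text
clock: 8.0
eef_pos: [0.4572, 0.0836, 0.1841]
tool_rot: [[-0.998, -0.068, 0.005], [-0.068, 0.998, 0.002], [-0.005, 0.002, -1.0]]
contact_force: [2.3, 4.9, -2.7]
grip_width: 0.0004
grasp_force: 2.4
```

>>> {"api": "carry_out", "payload": {"rows": [{"x": 0, "y": 0.1, "z": 0, "wx": 0, "wy": 0, "wz": 0}, {"x": 0, "y": 0.1, "z": 0.3, "wx": 0, "wy": 0, "wz": 0}, {"x": 0, "y": 0.1, "z": 0.6, "wx": 0, "wy": 0, "wz": 0}, {"x": 0.03, "y": -0.2, "z": 0.75, "wx": 0, "wy": 0, "wz": 0}, {"x": 0.06, "y": -0.5, "z": 0.75, "wx": 0, "wy": 0, "wz": 0}, {"x": 0.09, "y": -0.8, "z": 0.75, "wx": 0, "wy": 0, "wz": 0}, {"x": 0.09, "y": -1, "z": 0.75, "wx": 0, "wy": 0, "wz": 0}]}}

```text
clock: 8.58
eef_pos: [0.4662, -0.0423, 0.2745]
tool_rot: [[-0.998, -0.064, 0.003], [-0.064, 0.998, -0.002], [-0.003, -0.003, -1.0]]
contact_force: [0.5, 0.2, 0.1]
grip_width: 0.0004
grasp_force: 0.0
```

>>> {"api": "carry_out", "payload": {"rows": [{"x": 0, "y": -0.3, "z": 0, "wx": 0, "wy": 0, "wz": 0}, {"x": 0, "y": -0.5, "z": 0, "wx": 0, "wy": 0, "wz": 0}, {"x": 0, "y": -0.5, "z": 0, "wx": 0, "wy": 0, "wz": 0}, {"x": 0, "y": -0.5, "z": 0, "wx": 0, "wy": 0, "wz": 0}]}}

```text
clock: 8.92
eef_pos: [0.4653, -0.0998, 0.2736]
tool_rot: [[-0.998, -0.063, 0.001], [-0.063, 0.998, -0.001], [-0.001, -0.001, -1.0]]
contact_force: [-0.0, 0.5, -0.3]
grip_width: 0.0003
grasp_force: 0.0
```

Run:
```python
from h import *
p,d=camera("side");cv2.imwrite("pics/c3.png",cv2.resize(p[110:290,150:360],(630,540)))
m=masks(p);P,uv=pts("side",d,m['red']);k=(P[:,2]>.19)&(P[:,2]<.27)&(P[:,0]<.75)&(abs(P[:,1])<.3)
print(k.sum(),P[k].mean(0).round(4));print(sense()["eef_pos"])
P,uv=pts("side",d,m['black']);k=(P[:,2]>.08)&(P[:,2]<.22)&(P[:,0]>.42)&(P[:,0]<.475)&(P[:,1]>.0)&(P[:,1]<.16)
M=np.zeros(d.shape,np.uint8);M[uv[k,1],uv[k,0]]=1
N,L,st,ce=cv2.connectedComponentsWithStats(M)
for j in range(1,N):
    if st[j,4]>15: print(st[j,4],np.median(pts("side",d,L==j)[0],0).round(4))
```

```text
95 [ 0.465  -0.0664  0.224 ]
[ 0.4654824  -0.09805984  0.27336992]
49 [0.4521 0.1333 0.1528]
64 [0.4553 0.0603 0.1974]
35 [0.4557 0.0909 0.0819]
60 [0.4584 0.0165 0.1252]
```

View pics/c3.png

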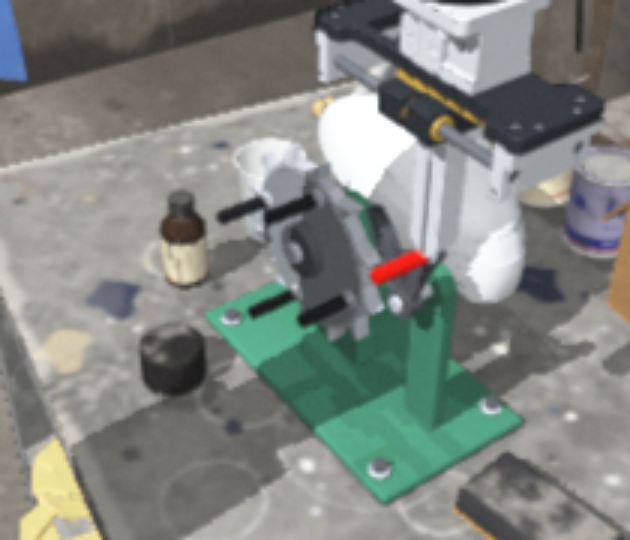

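Wheel's pins have moved about 30 mm (top pin (290,208), left pin (243,210)), so it is at about 0.5 rad. The red pin is still up at (398,267), with the fingers above and to its right.

>>> {"api": "carry_out", "payload": {"rows": [{"x": 0, "y": 0, "z": -0.28, "wx": 0, "wy": 0, "wz": 0}, {"x": 0, "y": 0, "z": -0.55, "wx": 0, "wy": 0, "wz": 0}, {"x": 0, "y": 0.05, "z": -0.55, "wx": 0, "wy": 0, "wz": 0}, {"x": 0, "y": 0.1, "z": -0.55, "wx": 0, "wy": 0, "wz": 0}, {"x": 0, "y": 0.14, "z": -0.55, "wx": 0, "wy": 0, "wz": 0}, {"x": 0, "y": 0.17, "z": -0.55, "wx": 0, "wy": 0, "wz": 0}, {"x": 0, "y": 0.2, "z": -0.55, "wx": 0, "wy": 0, "wz": 0}, {"x": -0.01, "y": 0.23, "z": -0.55, "wx": 0, "wy": 0, "wz": 0}, {"x": -0.01, "y": 0.26, "z": -0.55, "wx": 0, "wy": 0, "wz": 0}, {"x": -0.01, "y": 0.28, "z": -0.55, "wx": 0, "wy": 0, "wz": 0}, {"x": -0.01, "y": 0.28, "z": -0.55, "wx": 0, "wy": 0, "wz": 0}]}}

```text
clock: 9.88
eef_pos: [0.4648, -0.063, 0.2071]
tool_rot: [[-0.998, -0.068, 0.0], [-0.068, 0.998, 0.001], [-0.0, 0.001, -1.0]]
contact_force: [0.5, -0.4, -0.3]
grip_width: 0.0005
grasp_force: 0.1
```

>>> {"api": "carry_out", "payload": {"rows": [{"x": 0, "y": 0.02, "z": 0, "wx": 0, "wy": 0, "wz": 0}, {"x": 0, "y": 0.04, "z": 0, "wx": 0, "wy": 0, "wz": 0}, {"x": 0, "y": 0.06, "z": 0, "wx": 0, "wy": 0, "wz": 0}, {"x": 0, "y": 0.06, "z": 0, "wx": 0, "wy": 0, "wz": 0}]}}

```text
clock: 10.22
eef_pos: [0.4644, -0.056, 0.2067]
tool_rot: [[-0.998, -0.068, -0.001], [-0.068, 0.998, 0.0], [0.001, 0.0, -1.0]]
contact_force: [0.1, -0.5, 0.3]
grip_width: 0.0006
grasp_force: 0.2
```

>>> {"api": "carry_out", "payload": {"rows": [{"x": 0, "y": 0.01, "z": 0, "wx": 0, "wy": 0, "wz": 0}, {"x": 0, "y": 0.02, "z": 0, "wx": 0, "wy": 0, "wz": 0}, {"x": 0, "y": 0.02, "z": 0, "wx": 0, "wy": 0, "wz": 0}]}}

```text
clock: 10.47
eef_pos: [0.4644, -0.054, 0.2068]
tool_rot: [[-0.998, -0.067, -0.001], [-0.067, 0.998, 0.0], [0.0, 0.0, -1.0]]
contact_force: [-0.2, -1.6, 1.0]
grip_width: 0.0005
grasp_force: 0.4
```

>>> {"api": "carry_out", "payload": {"rows": [{"x": 0, "y": 0.01, "z": 0, "wx": 0, "wy": 0, "wz": 0}, {"x": 0, "y": 0.015, "z": 0, "wx": 0, "wy": 0, "wz": 0}, {"x": 0, "y": 0.015, "z": 0, "wx": 0, "wy": 0, "wz": 0}]}}

```text
clock: 10.72
eef_pos: [0.4644, -0.0538, 0.2068]
tool_rot: [[-0.998, -0.066, -0.0], [-0.066, 0.998, -0.002], [0.0, -0.002, -1.0]]
contact_force: [-0.6, -6.0, 1.0]
grip_width: 0.0005
grasp_force: 2.4
```

>>> {"api": "carry_out", "payload": {"rows": [{"x": 0, "y": 0.015, "z": 0, "wx": 0, "wy": 0, "wz": 0}, {"x": 0, "y": 0.015, "z": 0, "wx": 0, "wy": 0, "wz": 0}, {"x": 0, "y": 0.015, "z": 0, "wx": 0, "wy": 0, "wz": 0}]}}

```text
clock: 10.97
eef_pos: [0.4644, -0.0536, 0.2069]
tool_rot: [[-0.998, -0.065, -0.0], [-0.065, 0.998, -0.003], [0.0, -0.003, -1.0]]
contact_force: [-0.2, -8.3, 0.2]
grip_width: 0.0008
grasp_force: 4.2
```

>>> {"api": "carry_out", "payload": {"rows": [{"x": 0, "y": -0.15, "z": 0, "wx": 0, "wy": 0, "wz": 0}, {"x": 0, "y": -0.25, "z": 0, "wx": 0, "wy": 0, "wz": 0}, {"x": 0, "y": -0.25, "z": 0.3, "wx": 0, "wy": 0, "wz": 0}, {"x": 0, "y": -0.25, "z": 0.6, "wx": 0, "wy": 0, "wz": 0}, {"x": -0.2, "y": -0.25, "z": 0.9, "wx": 0, "wy": 0, "wz": 0}, {"x": -0.2, "y": -0.25, "z": 0.9, "wx": 0, "wy": 0, "wz": 0}, {"x": -0.2, "y": -0.25, "z": 0.9, "wx": 0, "wy": 0, "wz": 0}]}}

```text
clock: 11.55
eef_pos: [0.4411, -0.0803, 0.3167]
tool_rot: [[-0.998, -0.067, 0.005], [-0.067, 0.998, 0.001], [-0.005, 0.0, -1.0]]
contact_force: [-0.6, 0.4, 0.5]
grip_width: 0.0003
grasp_force: 0.0
```

Run:
```python
from h import *
p,d=camera("side");cv2.imwrite("pics/c4.png",cv2.resize(p[110:290,150:360],(630,540)))
m=masks(p);P,uv=pts("side",d,m['red']);k=(P[:,2]>.19)&(P[:,2]<.27)&(P[:,0]<.75)&(abs(P[:,1])<.3)
print(k.sum(),P[k].mean(0).round(4),"start .4644 -.039 .2292");print(sense()["eef_pos"])
P,uv=pts("side",d,m['black']);k=(P[:,2]>.08)&(P[:,2]<.22)&(P[:,0]>.42)&(P[:,0]<.475)&(P[:,1]>.0)&(P[:,1]<.16)
M=np.zeros(d.shape,np.uint8);M[uv[k,1],uv[k,0]]=1
N,L,st,ce=cv2.connectedComponentsWithStats(M)
for j in range(1,N):
    if st[j,4]>15: print(st[j,4],np.median(pts("side",d,L==j)[0],0).round(4))
```

```text
94 [ 0.4653 -0.0376  0.2281] start .4644 -.039 .2292
[ 0.44073755 -0.08004837  0.31522109]
49 [0.4521 0.1324 0.1537]
67 [0.4557 0.0605 0.1973]
37 [0.4549 0.0899 0.0819]
59 [0.4579 0.0164 0.1254]
```

View pics/c4.png

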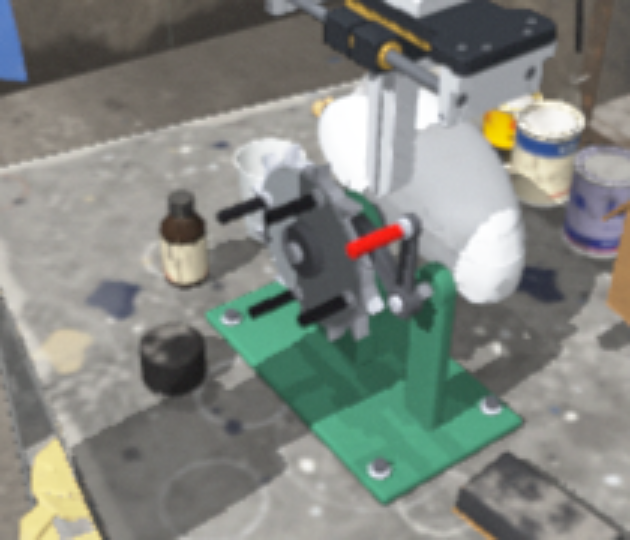

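The red pin is upright again at (375,241) and back at its starting position. The pawl is down, the wheel is one notch back, and the loose things in view look unmoved.

```bash
python3 -c "
from station import *
print(job_done())"
```

```text
the job is handed in; nothing more can be done
None
```

I handed the job in at about 12 s; no verdict came back. By my measurements the wheel is one notch back (about 0.5 rad), the pawl is fully down, the robot is clear, and I saw no cover contact or moved loose things, though the tape roll was out of my later views.

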